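# Seat a medal blank in the engraving fixture and swing the keeper over it

### The job

The brass medal blank lies loose on top of the steel engraving fixture. Without lifting it, nudge it along the plate with a fingertip until it drops into the round recess, pressing it down if it catches on the rim, so that it lies flat, fully home. Then push the keeper's thumb knob round until the keeper is against its stop, with its toe over the edge of the blank so that the blank cannot fall out; leave the tools lying round the fixture where they are.

Things in the scene. Friction and masses are not known exactly. Their poses are not given: they have to be found in the camera images.
- blank: The medal blank: a plain brass disc, 44 mm in diameter and 7 mm thick, 0.09 kg. Its origin is the centre of its underside, z up. It starts lying flat on the fixture's top, its edge 10 mm or more short of the recess. The recess is 5 mm deep, so the seated blank stands 2 mm proud of the plate.
- fixture: The engraving fixture: a flat steel plate 150 mm (its x) by 86 mm (its y) and 22 mm high, screwed down, with a round recess and a swing keeper. Origin: centre of its underside, on the bench top; z up. The recess is centred at x = +30 mm, y = 0; the keeper is in the corner at +x, -y; the blank starts on the plain half at -x. Apart from recess and keeper the top is flat.
- recess (a point): Centre of the recess floor, 17 mm above the bench. The recess is a blind round counterbore 46 mm in diameter, 5 mm deep, with a 1 mm chamfer; it has 1 mm of play round the blank. A sliding blank begins to tip in when its centre is about 7 mm from the recess centre; if its rear edge then catches 2 mm or so up the rim, a press from above (5 to 15 N) on that edge seats it. Axes as the fixture's.
- keeper (a joint): Angle of the swing keeper about its upright pivot, rad: 0 = wide open, 1.6 = closed against its stop (a pin 9 mm high beside the arm), its toe over the edge of the blank; grows as the keeper turns anticlockwise seen from above. It starts between 0 and 0.4. Light friction (about 1.7 N at the knob) holds it wherever it is left.
- keeper_pivot (a point): On the keeper's pivot axis, 39.5 mm above the bench, at x = +64 mm, y = -32 mm of the fixture. The pivot screw's head is 11.5 mm above the plate. The keeper's flat arm (38 mm from the pivot to its toe, 14 mm wide, 5 mm thick) runs 3.5 mm above the plate: it clears a seated blank but not one lying on the plate.
- keeper_knob (a point): Centre of the keeper's upright round thumb knob, 12 mm in diameter, 29 mm from the pivot axis; the knob reaches from 8.5 to 26.5 mm above the plate, this point is 39.5 mm above the bench. Closed, the knob is on the line from the pivot to the recess centre.
- loupe: Folded pocket loupe, 24 x 36 x 17 mm, lying near the fixture's +y side; bystander. Origin: centre of its underside.
- tweezers: Steel tweezers, 133 mm long, 9 mm high, lying near the fixture's +y side; bystander. Origin: centre of its underside.
- dap_punch: Small steel punch, 64 mm long, 12 mm thick, lying to the left of the fixture; bystander. Origin: centre of its underside.
- pliers: Flat-nose pliers with black handles, 149 mm long, 12 mm high, lying left of the fixture; bystander. Origin: centre of its underside.
- caliper_b: Slide caliper, 194 mm long, 20 mm high, lying farther left; bystander. Origin: centre of its underside.
Not all that is in view belongs to the job. Of the things shaped like the blank, the brass one is meant.

How it is judged (in metres and radians):
On the way, in this order (a step that is already met when the one before it is completed fails the run):
1. the blank has dropped into the recess and lies flat on its floor (horizontal distance between blank and recess below 0.0025 m and z of blank in the frame of recess below 0.0015 m and angle between blank's own z axis and vertical below 0.04 rad), for 0.2 s.
2. the keeper is swung against its stop, over the edge of the blank (value of joint keeper above 1.48 rad), for 0.2 s.
At the end, for the whole second after the job is handed in: The blank lies flat on the floor of the recess (centre within 2.5 mm of the recess centre, underside less than 1.5 mm above the floor, tilt under 0.04 rad) and at rest, and the keeper is closed over its edge (joint above 1.48 of 1.6 rad) (all of step 1 and value of joint keeper above 1.48 rad and linear speed of blank below 0.01 m/s); the robot touches nothing.
It fails at once if the blank is lifted off the plate (underside over 6 mm above the plate's top) (z of blank in the frame of recess above 0.011 m).
It fails at once if a tool lying round the fixture is moved by over 20 mm (distance of any of loupe, tweezers, dap_punch, pliers, caliper_b from where it was at the start of the episode above 0.02 m).
It also fails if it takes over 51 s, if anything falls off the work surface, if the arm or the gripper's body presses on something with over 40 N, if the wrist force passes 120 N, or if a joint passes its speed limit or range.

### The arm

A 7-joint arm with a two-finger parallel gripper is mounted at the origin on a cart in front of the work surface, level with it; the furniture and walls round the work are solid. World frame = base frame: x ahead of the robot, y to its left, z up, the work surface at z = 0. Lengths are in mm, angles in rad, forces in N, time in s.
With the tool pointing down it reaches from about 350 to 775 mm from the base axis. Payload 3.1 kg.
Tool frame: the origin (TCP) lies midway between the tips of the shut fingers; the grasp point (between the pads) lies 19 mm behind it (env.grip_depth is the distance from the TCP to the grasp point, in mm); z points along the fingers, y is the line along which they close (so a half turn about z gives the same grasp; the last joint's range is limited). The gripper opens to 85 mm and grips with 20 to 120 N. Pads are 22 mm wide; open, the fingers measure 114 mm over their backs; the gripper's body (76 mm by 85 mm) begins 54 mm behind the grasp point. The pads swing forward as they close: fully open they stand 13 mm farther back than shut.
Start: joints at [1.094, 0.311, 0.014, 1.512, -0.004, 1.319, -0.027], TCP at [231.709, -498.827, 231.304] pointing down, gripper open.
Joint ranges: [-2.7, 2.7], [-0.3, 1.91], [-1.27, 1.3], [0.12, 2.57], [-1.44, 4.58], [0.2, 2.03], [-3.05, 3.05]. Speed limits (rad/s): [2.79, 2.79, 3.14, 3.14, 3.14, 3.14, 3.14].

### API

Orientations are given as a unit quaternion [x, y, z, w].
In Python, from plant import env, effector, kin, camera, camera_model, workorder, telemetry gives the robot as it stands. Calls block until the motion is done:
- env.reach(position, orientation): joint-space move of the TCP to a pose.
- env.servo_line(position, ori=None, v=150, force_limit=None): straight line of the TCP; ori=None keeps the orientation; v is the mean speed in mm/s. With force_limit (N) it stops when the force on the tool has changed by that much, and returns True; else False.
- env.movej(angles): joint-space move.
- effector.set_gripper(opening, squeeze=None): opening from 0.0 (shut) to 1.0 (fully open); squeeze is the grip in N (None keeps the last); returns when the fingers have stopped.
- env.sleep(seconds).
- kin.solve_ik(position, orientation): joint angles nearest the present ones, or None.
- camera(name): name is "side" or "top"; returns the picture (384x512x3 uint8, red, green, blue); there is no depth.
- camera_model(name): a dict with "K" (3x3 intrinsics, pixels), "extrinsics" (4x4, takes a point from world to camera coordinates). Camera axes: x right, y down, z forward; pixel columns grow to the right and rows downward; lengths in mm; the calibration is good to about 2 mm. A picture is of the moment at which its call begins. camera_model takes no time and is no camera call.
A pose or a line that the arm cannot do raises env.Unreachable and nothing moves.
- workorder.job_done(): hands the job in; it is judged then, once.
Readings, each from a call of its own:
- telemetry.current_t(): time.
- telemetry.current_joint_pos(): joint angles.
- telemetry.current_joint_velocities(): joint speeds.
- telemetry.current_joint_efforts(): joint torques, N m.
- telemetry.current_tcp_pos(): TCP position.
- telemetry.current_tcp_rot(): TCP orientation.
- telemetry.current_contact_force(): force on the tool from outside, world axes, zero at the start.
- telemetry.current_moment(): the same for the moment, N m.
- telemetry.current_finger_gap(): opening from 0.0 (shut) to 1.0 (fully open).
- telemetry.current_grasp_force(): force on a finger pad.
Only numpy, scipy, OpenCV 4.12 (cv2) and the standard library are available. Lean on these libraries where they do the work, as an engineer would, in place of code of your own. Each camera call takes 0.05 s, during which the arm holds its last target. There are 200 camera calls.

## Working session

There is one attempt and no reset: what is moved stays moved. The work goes in short steps, each a Python script; the robot and the scene stay as the last script left them, time stands still between calls to the robot, and variables do not carry over. Pictures are saved under pics/ and viewed, at most 10 in all, crops included, and the job is handed in when it is done.

```bash
mkdir -p pics
cat > h.py <<'E'
import numpy as np, cv2
from plant import env, effector, kin, camera, camera_model, workorder, telemetry as T
def snap(name,fn,crop=None,scale=1):
    im=camera(name)[:,:,::-1].copy(); cv2.imwrite('pics/raw_'+fn,im)
    if crop: x0,y0,x1,y1=crop; im=im[y0:y1,x0:x1]
    im=cv2.resize(im,None,fx=scale,fy=scale,interpolation=cv2.INTER_CUBIC); cv2.imwrite('pics/'+fn,im)
def back(name,u,v,z):
    m=camera_model(name);K=np.array(m['K']);E=np.array(m['extrinsics']);R,t=E[:3,:3],E[:3,3]
    d=R.T@np.linalg.solve(K,[u,v,1.]);c=-R.T@t
    return c+d*(z-c[2])/d[2]
def proj(name,p):
    m=camera_model(name);K=np.array(m['K']);E=np.array(m['extrinsics'])
    q=K@(E[:3,:3]@np.array(p)+E[:3,3]);return q[:2]/q[2]
E
python3 - <<'E'
from h import *
snap('top','t0.png',scale=1.5);snap('side','s0.png',scale=1.5)
for n in('top','side'):
    m=camera_model(n);E=np.array(m['extrinsics']);print(n,np.array(m['K'])[0,0],-E[:3,:3].T@E[:3,3],E[:3,:3].round(2).tolist())
print(T.current_tcp_rot(),T.current_t())
E
```

```text
top 438.1595891485679 [418.59107412  10.68977586 893.21773202] [[-0.0, -1.0, -0.02], [-0.99, 0.0, -0.13], [0.13, 0.02, -0.99]]
side 490.37158800634313 [ 436.35297463 -513.46205825  846.39155906] [[0.97, -0.23, -0.02], [-0.2, -0.78, -0.59], [0.13, 0.58, -0.81]]
[ 9.76448492e-01  2.15748028e-01 -2.63480549e-04 -1.03023601e-03] 0.1
```

View pics/t0.png

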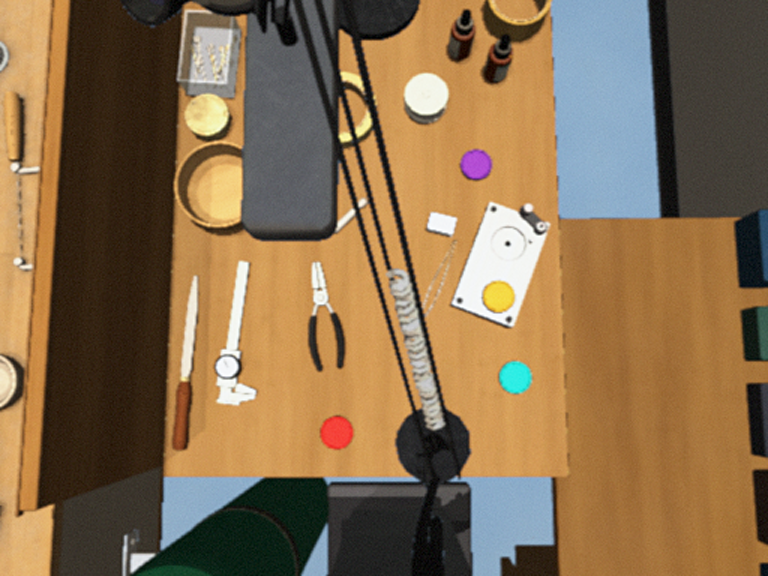

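View pics/s0.png

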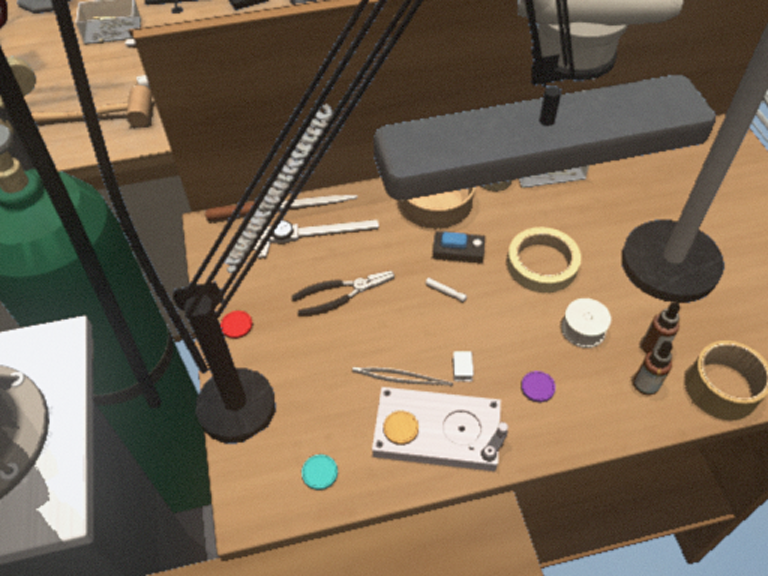

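The top view shows the plate at about (500,265) px in the 1.5x image, with the brass blank at (498,296), the recess at (508,243) and the keeper at the upper right (537,218). A lamp arm passes left of the fixture. Next I'll zoom in on the fixture.

Run:
```python
import cv2
from h import *
a=cv2.imread('pics/raw_t0.png')[125:225,280:380]; b=cv2.imread('pics/raw_s0.png')[235:325,235:355]
a=cv2.resize(a,(600,600),interpolation=cv2.INTER_CUBIC)
cv2.imwrite('pics/tc.png',a); cv2.imwrite('pics/sc.png',cv2.resize(b,(800,600),interpolation=cv2.INTER_CUBIC))
for n,f,z in(('top','raw_t0',22),('side','raw_s0',22)):
    im=cv2.imread(f'pics/{f}.png');hsv=cv2.cvtColor(im,cv2.COLOR_BGR2HSV)
    # brass
    m=cv2.inRange(hsv,(17,140,150),(32,255,255));k,l,s,c=cv2.connectedComponentsWithStats(m)
    for i in range(1,k):
        if s[i,4]>150:print(n,'brass',s[i],c[i],back(n,*c[i],29).round(1))
```

```text
top brass [243  17  38  42 442] [264.22624434  37.37104072] [870.1   5.8  29. ]
top brass [ 250   58   51  134 1553] [277.24082421 121.57630393] [688.3 -19.8  29. ]
top brass [  2  61  10  46 243] [ 6.49794239 82.45679012] [776.3 542.4  29. ]
top brass [ 306   69   43   92 1001] [330.72527473 107.73126873] [ 716.6 -129.1   29. ]
top brass [125 103  36  46 315] [137.79365079 119.41269841] [694.9 265.3  29. ]
top brass [248 115  23  65 264] [257.48863636 145.78787879] [638.1  20.5  29. ]
top brass [ 212  148   62  149 1654] [243.06348247 220.1783555 ] [487.5  49.4  29. ]
top brass [164 161  43  37 505] [184.20792079 176.81386139] [575.2 167.8  29. ]
top brass [ 289  177   73  109 1494] [319.33534137 237.01271754] [ 453.9 -100.3   29. ]
top brass [180 183  25  30 184] [191.13043478 200.07608696] [528.  153.1  29. ]
top brass [322 188  21  20 335] [331.92835821 197.32537313] [ 532.4 -126.9   29. ]
top brass [162 199  44  62 669] [180.51569507 230.73991031] [467.1 173.   29. ]
top brass [ 141  254   62   64 1043] [176.46021093 292.88878236] [346.7 178.5  29. ]
top brass [319 260  49  57 778] [343.53727506 287.47429306] [ 356.7 -144.9   29. ]
top brass [132 266  30  29 217] [143.66820276 279.14285714] [373.  243.2  29. ]
top brass [230 271  28  46 447] [242.49440716 297.1901566 ] [338.4  50.3  29. ]
side brass [256 275  22  20 314] [266.47452229 284.58280255] [ 533.7 -129.4   29. ]
```

View pics/tc.png

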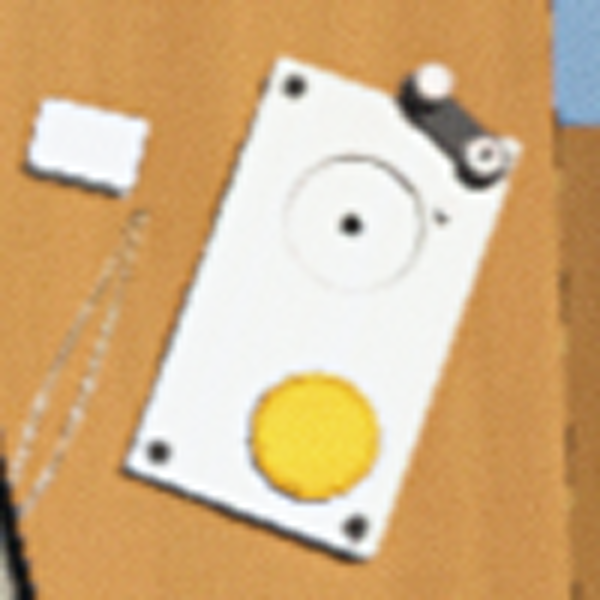

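View pics/sc.png

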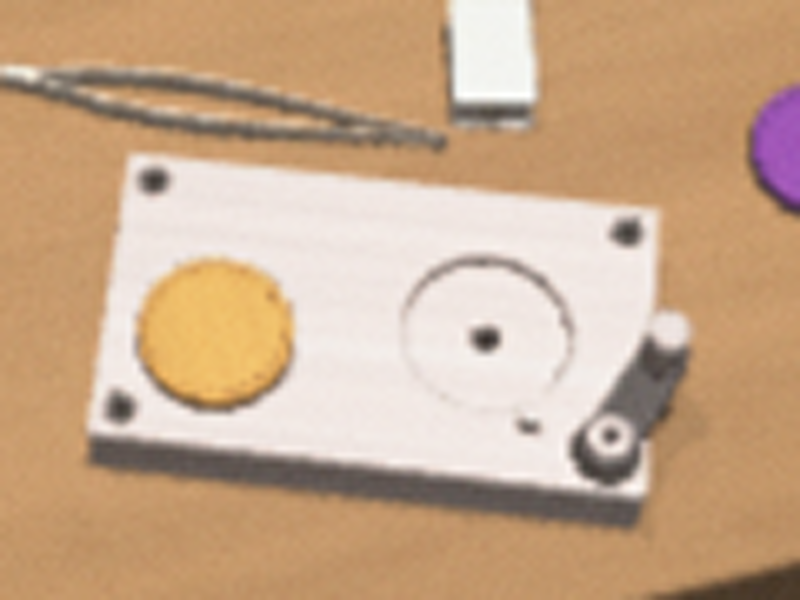

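The top crop shows the plate corners at about (280,58), (520,148), (127,470) and (370,558). The recess dot is at (350,224), the pivot at (487,154) and the knob at (434,80). The side crop shows the same features, and the keeper is open. I'll fit the fixture pose to both views.

Run:
```python
from h import *
from scipy.optimize import least_squares
loc=[(75,43,22),(75,-43,22),(-75,43,22),(-75,-43,22),(30,0,17),(64,-32,33.5)]
pt=[(280,58),(520,148),(127,470),(370,558),(350,224),(487,154)]
ps=[(660,210),(645,495),(130,155),(90,435),(485,339),(611,436)]
f=lambda p,s,o:((np.array(p)+.5)/s-.5+o)
obs={'top':[f(p,6,[280,125]) for p in pt],'side':[f(p,20/3,[235,235]) for p in ps]}
def W(q,l):
    c,s=np.cos(q[2]),np.sin(q[2]);return np.array([q[0]+c*l[0]-s*l[1],q[1]+s*l[0]+c*l[1],l[2]])
for cams in(['top'],['side'],['top','side']):
    r=least_squares(lambda q:np.concatenate([proj(n,W(q,l))-o for n in cams for l,o in zip(loc,obs[n])]),[570,-130,-.35])
    q=r.x;print(cams,q.round(3),r.fun.round(1),'recess',W(q,loc[4]).round(1),'piv',W(q,loc[5]).round(1))
k={'top':f((434,80),6,[280,125]),'side':f((670,327),20/3,[235,235])}
for n in k:
    b=back(n,*k[n],48.5);d=b-W(q,(64,-32,48.5));print(n,'knob',b,np.hypot(*d[:2]),'ang in fix',np.arctan2(d[1],d[0])-q[2])
print('closed ang',np.arctan2(32,-34))
for n,p in(('top',(331.93,197.32)),('side',(266.47,284.58))):
    print('blank',(d:=back(n,*p,28.5)[:2]-q[:2]), np.array([[np.cos(q[2]),np.sin(q[2])],[-np.sin(q[2]),np.cos(q[2])]])@d)
# loupe/tweezers/tape rough positions
for nm,u in(('loupe c',(88,145)),('tw tip',(140,212)),('tw mid',(75,360))):print(nm,back('top',*f(u,6,[280,125]),10).round(0))
# lamp arm: same arm point not available
```

```text
['top'] [ 5.77671e+02 -1.32636e+02 -3.68000e-01] [-0.1 -0.  -0.1 -0.4 -0.  -0.4  0.1  0.2  0.3  0.4 -0.3  0.3] recess [ 605.7 -143.4   17. ] piv [ 625.9 -185.5   33.5]
['side'] [ 5.80078e+02 -1.33263e+02 -3.63000e-01] [-0.3 -0.   0.2  0.2 -0.  -0.  -0.2 -0.2  0.3  0.1  0.  -0.1] recess [ 608.1 -143.9   17. ] piv [ 628.5 -185.9   33.5]
['top', 'side'] [ 5.79011e+02 -1.33018e+02 -3.66000e-01] [-0.  -0.6  0.  -1.2  0.2 -1.   0.4 -0.5  0.5 -0.3 -0.1 -0.4 -0.9  0.1
 -0.4  0.3 -0.5 -0.1 -0.8 -0.3 -0.3  0.1 -0.6 -0. ] recess [ 607.  -143.7   17. ] piv [ 627.3 -185.8   33.5]
top knob [ 647.86677566 -166.09213279   48.5       ] 28.454179068669703 ang in fix 1.1303707087573815
side knob [ 649.92909017 -166.32152456   48.5       ] 29.826199847917614 ang in fix 1.0769284091359907
closed ang 2.38648825011112
blank [-46.57191036   6.01413683] [-45.64255157 -11.039482  ]
blank [-45.30371017   3.82396511] [-43.67494249 -12.63124153]
loupe c [636. -55.  10.]
tw tip [613. -72.  10.]
tw mid [561. -50.  10.]
```

The fixture is at (579,-133) with yaw -0.366. The recess is at (607,-144) and the blank at about (533,-128), which agrees with the known sizes. Before moving I'll check the lamp's geometry against the arm's path.

The lamp's arm stays 70–130 mm to the left of the robot's forearm line, and the arm comes in from the right, so the path is clear. I'll push with the two fingers slightly apart as a self-centring cradle, after finding the plate by touch.

```bash
cat >> h.py <<'E'
PIV=np.array([627.3,-185.8]);REC=np.array([607.,-143.7]);BL=np.array([533.1,-128.1])
o=lambda a:[np.cos(a/2),np.sin(a/2),0,0]
D=(REC-BL)/np.linalg.norm(REC-BL);A=np.arctan2(D[1],D[0])
E
python3 - <<'E'
from h import *
effector.set_gripper(.3,20)
s=BL-36*D
env.reach([*s,130],o(A)); 
env.servo_line([*s,45],v=120)
print('pre',T.current_contact_force(),T.current_finger_gap(),T.current_tcp_pos())
hit=env.servo_line([*s,14],v=15,force_limit=3)
p=T.current_tcp_pos();print(hit,p,T.current_t())
env.servo_line([p[0],p[1],p[2]+2.8],v=20)
snap('side','s1.png',crop=(215,215,375,335),scale=5)
print(T.current_tcp_pos(),T.current_contact_force(),T.current_t())
E
```

```text
pre [-0.76056401 -0.23652004  0.0138241 ] 0.3014977482746074 [ 498.58813276 -120.94525223   45.61300003]
True [ 497.84763401 -120.66248096   21.92288014] 4.7
[ 497.59965745 -120.66374802   24.49485583] [-0.54199211 -0.12057947  0.47329472] 5.0917
```

View pics/s1.png

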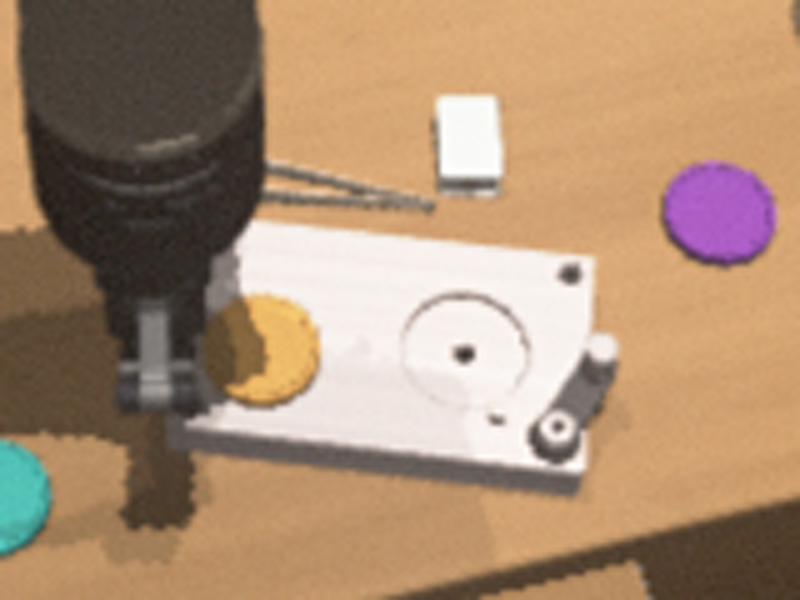

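The view shows the fingers on the plate just behind the blank, around (165,400), and the blank undisturbed at (262,350). Touchdown at z=21.9 matches the plate height, so I'll push now.

Run:
```python
from h import *
p=T.current_tcp_pos()[2]
a=REC-38*D; h=env.servo_line([*a,24.6],o(A),v=40,force_limit=8)
print(h,T.current_tcp_pos(),T.current_contact_force())
b=REC-28*D; h=env.servo_line([*b,24.6],o(A),v=20,force_limit=6)
print(h,T.current_tcp_pos(),(np.array(T.current_tcp_pos())[:2]-REC)@D,T.current_contact_force(),T.current_t())
q=T.current_tcp_pos();q=np.array(q); q[:2]-=6*D; env.servo_line(q,v=60); q[2]=60;env.servo_line(q,v=100)
q[:2]=REC-60*D;q[2]=110;env.servo_line(q,v=150)
snap('side','s2.png',crop=(215,215,375,335),scale=5);snap('top','t2.png')
print(T.current_t())
```

```text
False [ 569.68672079 -135.8151797    24.61154028] [-0.15272558  0.7211903   0.88652386]
False [ 579.85312059 -137.94964977   24.5828005 ] -27.749220103106374 [-0.48048427  0.53047178  0.39780688] 7.7333
9.1167
```

View pics/s2.png

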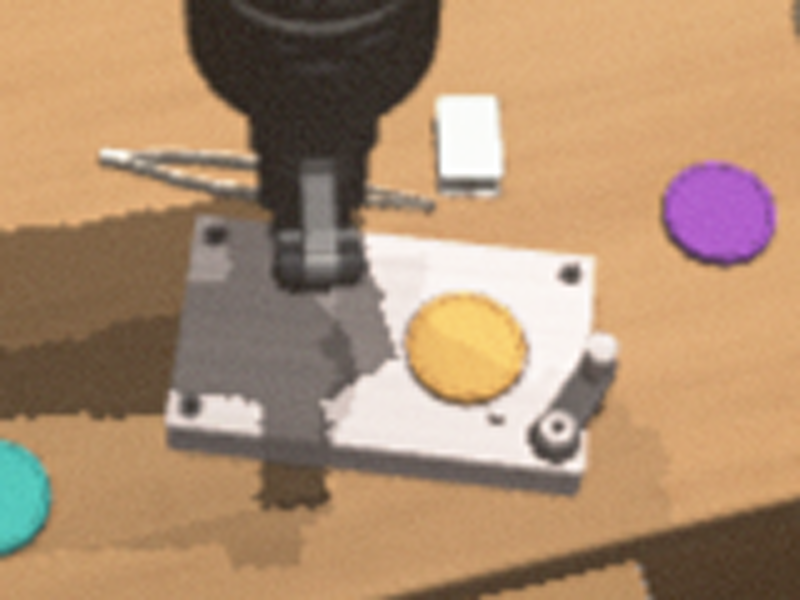

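The blank now sits over the recess at (466,348). I'll shut the fingers and press on its rear edge and centre, reading the height at each, to find out whether it is seated.

Run:
```python
from h import *
q=np.array(T.current_tcp_pos());effector.set_gripper(0,20)
print('gap',T.current_finger_gap())
P=np.array([-D[1],D[0]])
for n,c in(('rear',REC-17*D),('centre',REC),('front',REC+10*D)):
    env.servo_line([*c,40],o(A),v=120)
    f0=np.array(T.current_contact_force())
    h=env.servo_line([*c,15],v=15,force_limit=10)
    print(n,h,np.round(T.current_tcp_pos(),2),(np.array(T.current_contact_force())-f0).round(1))
    env.servo_line([*c,40],v=100)
env.servo_line([*(REC-60*D),80],v=150)
snap('side','s3.png',crop=(215,215,375,335),scale=5);snap('top','t3.png')
for n,f in(('top','t3'),('side','s3')):
    im=cv2.imread(f'pics/raw_{f}.png');m=cv2.inRange(cv2.cvtColor(im,cv2.COLOR_BGR2HSV),(15,110,90),(34,255,255))
    u,v=proj(n,[*REC,24]).round().astype(int);w=np.zeros_like(m);w[v-13:v+14,u-14:u+15]=m[v-13:v+14,u-14:u+15]
    k,l,s,c=cv2.connectedComponentsWithStats(w);i=1+s[1:,4].argmax();print(n,s[i],c[i],'expect',proj(n,[*REC,24]),back(n,*c[i],24)[:2]-REC)
print(T.current_t())
```

```text
gap 0.0018455789914572714
rear True [ 590.3  -140.21   24.2 ] [-1.2  0.6  3.1]
centre True [ 606.93 -143.67   24.22] [ 0.1 -1.2  4.1]
front True [ 616.7  -145.74   24.2 ] [0.5 1.2 4.1]
top [328 152  11  13  61] [332.08196721 157.32786885] expect [338.95798806 160.93654882] [ 7.51189197 13.64890038]
side [296 274  24  22 400] [307.665 284.215] expect [307.21932299 283.82224057] [ 0.55899953 -0.95019863]
15.7667
```

View pics/s3.png

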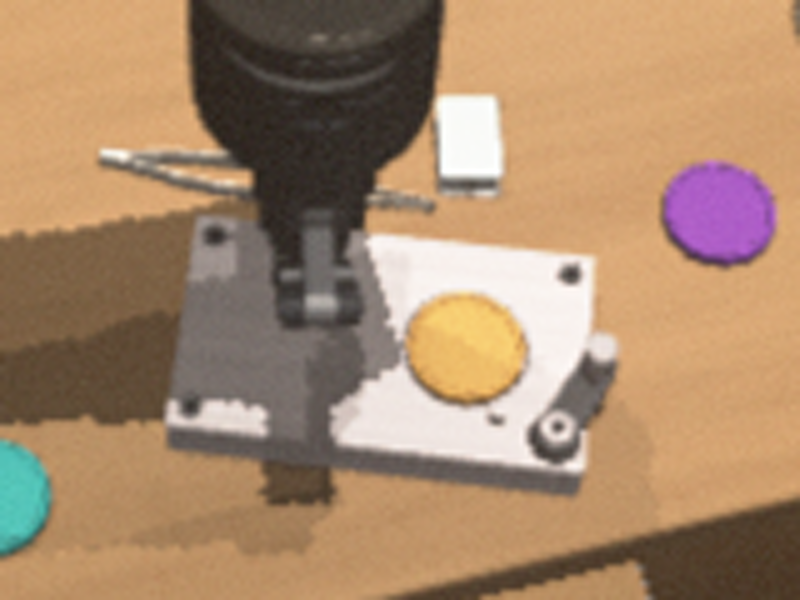

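The contact height is 24.2 mm at the rear, centre and front. The blank is therefore flat and seated, 2 mm proud, and the picture shows it centred at (466,348). Next I'll swing the keeper round from the outside of its knob at (600,348).

Run:
```python
from h import *
def pose(th,m,z=36.):
    er=np.array([np.cos(th),np.sin(th)]);et=np.array([-er[1],er[0]])
    return [*(PIV+29*er-(17+m)*et),z],o(th-np.pi/2)
t0=.72
p=np.array(T.current_tcp_pos());p[2]=110;env.servo_line(p,v=150)
env.servo_line(*pose(t0,11,110),v=120)
env.servo_line(*pose(t0,11),v=80,force_limit=6)
print(T.current_tcp_pos(),T.current_t())
for th in np.r_[np.arange(.72,1.95,.15),1.95,2.02,2.08,2.14]:
    h=env.servo_line(*pose(th,0),v=40,force_limit=10)
    print(round(th,2),h,np.round(T.current_contact_force(),1))
    if h:break
print(T.current_tcp_pos(),T.current_t())
q=np.array(T.current_tcp_pos());et=np.array([-np.sin(th),np.cos(th)]);q[:2]-=8*et;env.servo_line(q,v=60);q[2]=110;env.servo_line(q,v=100)
env.servo_line([560,-230,170],v=180)
snap('side','s4.png',crop=(215,215,375,335),scale=5);snap('top','t4.png',crop=(280,125,380,225),scale=6)
print(T.current_t())
```

```text
[ 668.24141604 -187.92130289   36.78450777] 18.4333
0.72 False [ 0.6 -0.8  0.2]
0.87 False [ 0.7 -0.9  0.5]
1.02 False [ 1.1 -0.6  1.3]
1.17 False [ 1.4 -0.5  0.9]
1.32 False [1.4 0.1 0.9]
1.47 False [0.9 0.1 1.2]
1.62 False [1.1 0.1 1. ]
1.77 False [0.9 0.8 0.8]
1.92 False [1.5 1.2 0.7]
1.95 False [ 1.8  2.1 -0.4]
2.02 False [1.1 2.2 0.4]
2.08 False [ 2.5  2.  -1.3]
2.14 False [ 5.5  2.  -3.6]
[ 628.21578673 -151.26419167   36.20885653] 22.2583
24.4333
```

View pics/s4.png

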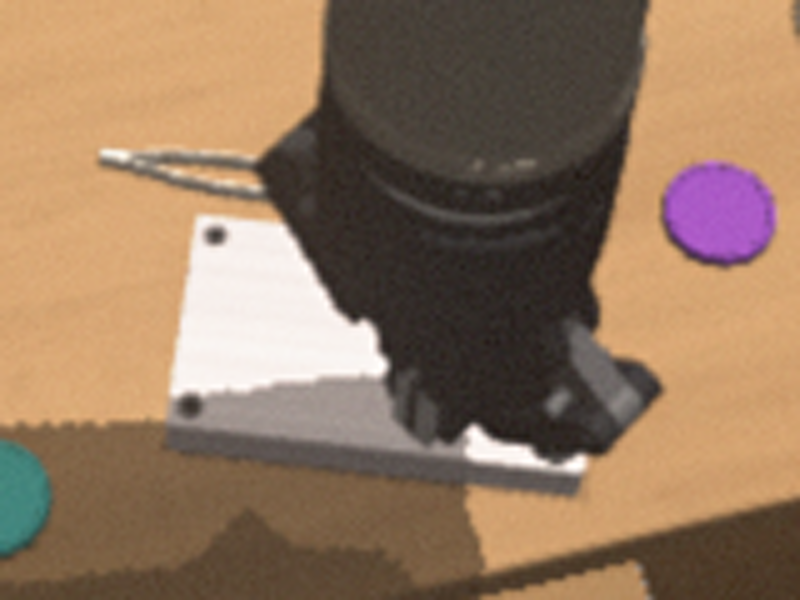

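View pics/t4.png

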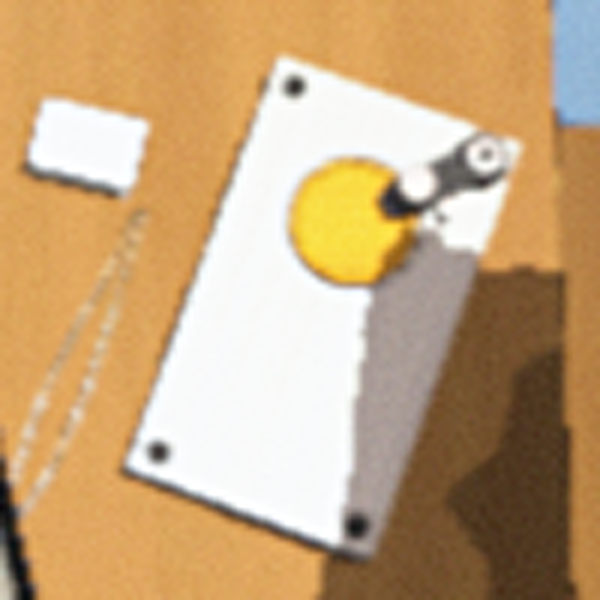

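The top view shows the toe over the blank's edge at (395,205), the knob at (419,187), the pivot at (487,154) and the stop pin at (442,216). The final push force was only about 6 N, so I'll push again until the force clearly shows the stop, then measure the angle.

Run:
```python
from h import *
def ang(u):
    f=lambda p:((np.array(p)+.5)/6-.5+[280,125])
    d=back('top',*f(u),48.5)-back('top',*f((487,154)),33.5);return np.arctan2(d[1],d[0]),np.hypot(*d[:2])
a,r=ang((419,187));print('keeper est',a+.366-2.386+1.6,r)
def pose(th,m,z=36.):
    er=np.array([np.cos(th),np.sin(th)]);et=np.array([-er[1],er[0]])
    return [*(PIV+29*er-(17+m)*et),z],o(th-np.pi/2)
env.servo_line(*pose(2.05,8,110),v=180)
env.servo_line(*pose(2.05,8),v=100,force_limit=6)
env.servo_line(*pose(2.05,1),v=40,force_limit=12)
f0=np.array(T.current_contact_force())
for m in(-1,-3,-5,-7):
    h=env.servo_line(*pose(2.05,m),v=20,force_limit=12)
    print(m,h,np.round(np.array(T.current_contact_force())-f0,1),np.round(T.current_tcp_pos(),1))
    if h:break
env.servo_line(*pose(2.05,8),v=80);env.servo_line(*pose(2.05,8,110),v=120)
env.servo_line([540,-260,170],v=180)
snap('top','t5.png',crop=(280,125,380,225),scale=6)
print(T.current_t())
```

```text
keeper est 1.6612096464248887 29.75587496292111
-1 False [2.  0.7 0.1] [ 629.1 -152.3   36.5]
-3 False [ 4.9  3.  -3. ] [ 628.9 -152.3   36.6]
-5 False [ 7.1  2.5 -4.5] [ 628.8 -152.4   36.8]
-7 False [ 9.8  4.2 -6.2] [ 628.7 -152.4   36.9]
29.6917
```

View pics/t5.png

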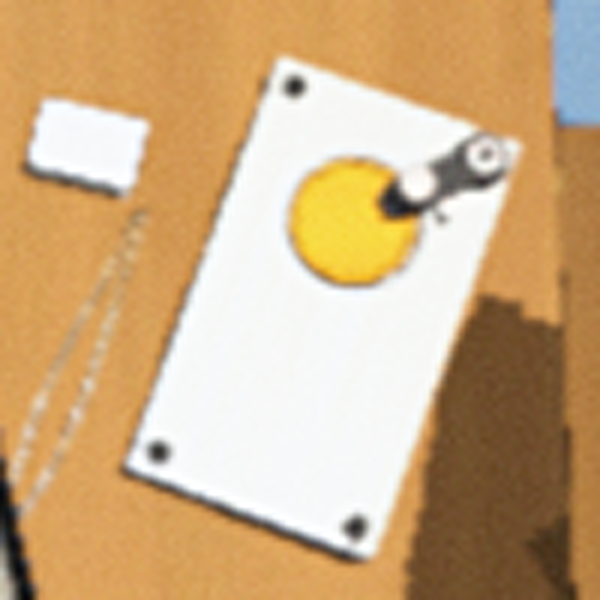

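The knob held firm under about 12 N, so the keeper is on its stop, at roughly 1.6 rad. The picture shows the toe over the blank at (395,205), the blank flat in the recess at (355,220), and the loupe and tweezers unmoved. I'm handing the job in.

```bash
python3 -c "
from h import *
print(workorder.job_done())"
```

```text
the job is handed in; nothing more can be done
None
```

The brass blank is seated flat in the recess with the keeper against its stop and its toe over the edge, and the job is handed in at about 30 s; no verdict came back, and I saw none of the tools move.

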